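# Set up the blank that matches the sample and lay the try square to it

## Robot

A 7-joint arm with a two-finger parallel gripper is mounted at the origin on a cart in front of the work surface, level with it; the furniture and walls round the work are solid. World frame = base frame: x ahead of the robot, y to its left, z up, the work surface at z = 0. Lengths are in m, angles in degrees, forces in N, time in s.
With the tool pointing down it reaches from about 0.425 to 0.875 m from the base axis. Payload 4.7 kg.
Tool frame: the origin (TCP) lies between the finger pads; the fingertips stand env.tip_reach ahead of it and the grasp point (between the pads) lies 2 mm behind it (env.tip_reach is the distance from the TCP to the fingertips, in m); z points along the fingers, y is the line along which they close (so a half turn about z gives the same grasp; the last joint's range is limited). The gripper opens to 87 mm and grips with 3 to 60 N. Pads are 19 mm wide; open, the fingers measure 117 mm over their backs; the gripper's body (75 mm by 190 mm) begins 51 mm behind the grasp point.
Start: joints at [71.74, 18.392, -4.016, 83.108, 1.295, 78.541, -3.26], TCP at [0.212, -0.614, 0.24] pointing down, gripper open.
Joint ranges: [-163.93, 163.93], [-17.29, 119.83], [-79.2, 71.16], [3.27, 140.29], [-89.18, 269.18], [5.43, 117.66], [-154.24, 154.24]. Speed limits (degrees/s): [147.25, 147.25, 180, 180, 180, 180, 180].

## Interface

Orientations are given as [roll, pitch, yaw] about the fixed x, y, z axes, in that order (R = Rz(yaw) Ry(pitch) Rx(roll)).
In Python, from cell import env, viewer, workorder gives the robot as it stands (env), with the cameras (viewer) and the job (workorder).
- The arm moves only by the tool step_hand, called after ">>>" as name(argument=value, ...) on one line, values as JSON. Schema: {"type":"object","properties":{"steps":{"type":"array","items":{"type":"array","items":{"type":"number"},"minItems":5,"maxItems":5},"minItems":1,"maxItems":8},"squeeze":{"type":"number"},"only":{"type":"string"},"quiet":{"type":"boolean"},"lines":{"type":"string"}},"required":["steps"],"additionalProperties":false}. steps is a list of rows, 1 to 8 of them, each of 5 numbers: dx, dy, dz in shares of 1000 mm (1.0 is 1000 mm), then a turn about the tool's z in normalised numbers (1 is 90 degrees), then the finger opening in m; each row is the pose to reach, as a shift and turn from the pose commanded when the call began, along the tool's axes at that moment; what a row does not reach only later rows make up. A row lasts 1/12 s, in which the tool goes at most 0.0417 m and 7.16 degrees, less where a joint would pass 70% of its speed; a pose out of reach is approached as far as the arm can. The fingers move at their own pace and stop on an object; squeeze is the grip in N (left out, the last holds). Time passes only in rows, so rows that do not move let the fingers close. The tool returns the time, the measured TCP pose, the force, the opening and the grip force at its end. only (a regular expression) keeps the lines of the reply that match it, lines (a string "A,B") keeps lines A to B, and quiet returns only ok. Input that does not fit is refused with a message, and nothing moves.
- env.get_obs(): the state, without advancing time (a new reading comes with each control period).
- viewer.read_camera(name): name is "scene" or "top" or "wrist"; returns a dict with "color" (400x640x3 uint8, blue, green, red), "fx", "fy", "cx", "cy" (pixels), "dist" ([k1, k2, p1, p2, k3] as OpenCV has them; the pictures are not rectified), "world_from_camera" (4x4, takes a point from camera to world coordinates). Camera axes: x right, y down, z forward; pixel columns grow to the right and rows downward; lengths in m; the calibration is good to about 2 mm. A picture is of the moment at which its call begins. There is no depth.
- workorder.sign_off(): hands the job in; it is judged then, once.
The state is a dict: "time_s": time; "qpos": joint angles; "joint_velocities": joint speeds; "effort": joint torques, N m; "tool_pos": TCP position; "tool_rot": TCP orientation; "force": force on the tool from outside, world axes, zero at the start; "wrist_torque": the same for the moment, N m; "grip_width": finger opening in m; "grasp_force": force on a finger pad.
Only numpy, scipy, OpenCV 4.12 (cv2) and the standard library are available. Lean on these libraries where they do the work, as an engineer would, in place of code of your own. Each camera call takes 0.05 s, during which the arm holds its last target. There are 200 camera calls.

## Task

Take the aluminium bracket blank whose shape matches the red sample on the blue mat and lay it flat on the marking-out board, its shaped end flush against the steel fence, leaving the other two blanks where they are. Then lay the try square on the board with its stock flush against the blank's straight near edge and its blade lying along the blank, the blade's full width on the blank, and let go.

Things in the scene. Friction and masses are not known exactly. Their poses are not given: they have to be found in the camera images.
- marking_board: Plywood marking-out board, fixed, 200 (x) x 240 (y) x 12 mm. Origin: centre of its underside. Its +x points away from the robot to the edge with the fence: a steel strip 15 mm wide, standing 6 mm over the board along all 240 mm, its robot-side face at x = +85 mm.
- fence (a point): Point on the marking board: foot of the fence's robot-side face, middle of its length, on the board's upper surface (12 mm over the worktop); axes as the board's.
- blue_mat: Flat blue mat, fixed, 110 x 80 x 2 mm, beyond the marking board; the sample for today's job lies on it. Origin: centre of its underside. (Two grey mats of about that size behind the square, at the right, carry the samples that are not wanted.)
- sample_fork: Red-painted sample plate, fixed, the same outline and size as blank_fork: 100 x 60 x 7.5 mm, the shaped end at its +x. It counts only if it lies on the blue mat (centre within 30 mm of the mat's centre); otherwise it lies on a grey mat. Origin: centre of its underside.
- sample_step: Red-painted sample plate, fixed, the same outline and size as blank_step: 100 x 60 x 7.5 mm, the shaped end at its +x. It counts only if it lies on the blue mat (centre within 30 mm of the mat's centre); otherwise it lies on a grey mat. Origin: centre of its underside.
- sample_taper: Red-painted sample plate, fixed, the same outline and size as blank_taper: 100 x 60 x 7.5 mm, the shaped end at its +x. It counts only if it lies on the blue mat (centre within 30 mm of the mat's centre); otherwise it lies on a grey mat. Origin: centre of its underside.
- blank_fork: Loose bare-aluminium blank, 100 (x) x 60 (y) x 7.5 mm, 120 g, flat on the worktop at the left. Origin: centre of the outline's underside. Straight heel at x = -50 with two dark holes; sides straight and parallel up to x = +15 (grip here, across y); shaped end at x = +50: a slot 24 mm wide and 35 mm deep in its middle leaves two prongs.
- blank_fork_tip (a point): Point on blank_fork: middle of its outline at the shaped end (x = +50, y = 0, underside), axes as the blank's.
- blank_fork_heel (a point): Point on blank_fork: middle of its straight heel edge (x = -50, y = 0, underside), axes as the blank's.
- blank_step: Loose bare-aluminium blank, 100 (x) x 60 (y) x 7.5 mm, 120 g, flat on the worktop at the left. Origin: centre of the outline's underside. Straight heel at x = -50 with two dark holes; sides straight and parallel up to x = +15 (grip here, across y); shaped end at x = +50: one corner (x over 15, y under -8) is cut away square, which leaves one tongue from y = -8 to +30.
- blank_step_tip (a point): Point on blank_step: middle of its outline at the shaped end (x = +50, y = 0, underside), axes as the blank's.
- blank_step_heel (a point): Point on blank_step: middle of its straight heel edge (x = -50, y = 0, underside), axes as the blank's.
- blank_taper: Loose bare-aluminium blank, 100 (x) x 60 (y) x 7.5 mm, 120 g, flat on the worktop at the left. Origin: centre of the outline's underside. Straight heel at x = -50 with two dark holes; sides straight and parallel up to x = +15 (grip here, across y); shaped end at x = +50: both corners cut off aslant, narrowing from x = 15 on to a flat tip from y = -12 to +12.
- blank_taper_tip (a point): Point on blank_taper: middle of its outline at the shaped end (x = +50, y = 0, underside), axes as the blank's.
- blank_taper_heel (a point): Point on blank_taper: middle of its straight heel edge (x = -50, y = 0, underside), axes as the blank's.
- square: Loose try square, 220 g, L-shaped, at the right. Its frame, mm: wooden stock x -58..58, y 71..87, z 0..18; steel blade x 24..58, y -87..71, z 8..10. Centre of mass at x 10, y 58: on the bare worktop the blade's free end sags to the surface (3 degrees). Grip the stock across its 16 mm, beside the blade. With the stock standing on the board the blade just clears a blank's top and the fence.
- square_face (a point): Point on the square: middle of the stock's inner face (the one the blade comes out of), at its lower edge: x = 0, y = 71, z = 0 mm in the square's frame; the face looks along the square's -y.
- square_blade (a point): Point on the square: middle of the blade's visible part: x = 41, y = -7, z = 9 mm in the square's frame.

How it is judged:
By the outcome, as a careful person would: the job done as asked, in the order asked, and still so for the second after the job is handed in, with the robot touching nothing.
It also fails if it takes over 72 s, if anything falls off the work surface, if the arm or the gripper's body presses on something with over 40 N, if the wrist force passes 120 N, or if a joint passes its speed limit or range.

## Working session

There is one attempt and no reset: what is moved stays moved. The work goes in short steps, Python scripts to look and compute and a tool call to move; the robot and the scene stay as the last step left them, time stands still between calls to the robot, and variables do not carry over. Pictures are saved under pics/ and viewed, at most 10 in all, crops included, and the job is handed in when it is done.

```bash
ls; mkdir -p pics
```

Run:
```python
from cell import env, viewer, workorder
import cv2
o=env.get_obs(); print(o['time_s'],o['tool_pos'],o['tool_rot'],o['grip_width'],env.tip_reach)
for n in("scene","top"):
    c=viewer.read_camera(n); cv2.imwrite(f"pics/{n}0.png",c["color"]); print(n,c["fx"],c["fy"],c["cx"],c["cy"],c["dist"],c["world_from_camera"])
```

```text
cell.py
pics
0.0 [ 0.21212741 -0.61385168  0.23845628] [-1.79888799e+02  5.63485178e-03  1.90705603e+01] 0.08696181299017845 0.017
scene 441.16497032832126 441.16497032832126 327.7534874692609 201.02327810684375 [0.04317522 0.         0.         0.         0.        ] [[ 0.53163529  0.71651931 -0.45162374  1.21072666]
 [ 0.84696213 -0.45249389  0.27911364 -0.38602632]
 [-0.00436667 -0.53089487 -0.84742644  1.21716391]
 [ 0.          0.          0.          1.        ]]
top 400.83428044556604 400.83428044556604 325.7595797764011 206.24940389661478 [-0.05503276  0.          0.          0.          0.        ] [[-0.02884111 -0.99005628  0.13768351  0.44169771]
 [-0.99954012  0.02727415 -0.01325431  0.01745334]
 [ 0.00936731 -0.13800246 -0.99038759  1.17829073]
 [ 0.          0.          0.          1.        ]]
```

View pics/top0.png

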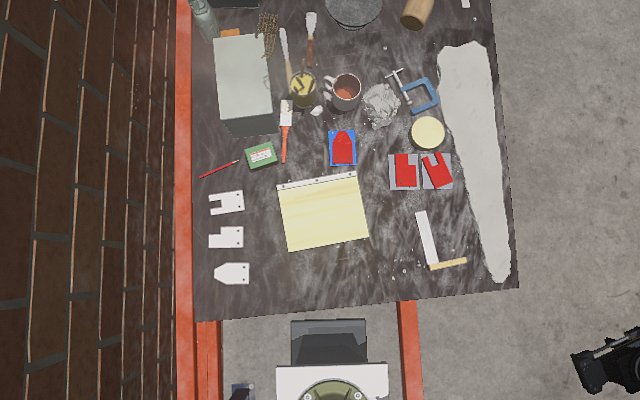

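The top view shows the taper sample on the blue mat (342,147), so blank_taper at (231,273) is the one to use. Its tip points image-left. The board is around (323,212) and the square around (440,245). Next I'll enlarge these areas.

Create h.py:
```python
import numpy as np, cv2
from cell import env, viewer, workorder
def cam(n):
    c=viewer.read_camera(n); K=np.array([[c["fx"],0,c["cx"]],[0,c["fy"],c["cy"]],[0,0,1.]])
    return c["color"],K,np.array(c["dist"],float),np.array(c["world_from_camera"])
def w(c,pts,z):
    _,K,d,T=c; p=cv2.undistortPoints(np.array(pts,float).reshape(-1,1,2),K,d)[:,0]
    r=np.c_[p,np.ones(len(p))]@T[:3,:3].T; s=(np.broadcast_to(z,len(p))-T[2,3])/r[:,2]
    return T[:3,3]+r*s[:,None]
def px(c,P):
    _,K,d,T=c; M=np.linalg.inv(T)
    return cv2.projectPoints(np.array(P,float),cv2.Rodrigues(M[:3,:3])[0],M[:3,3],K,d)[0][:,0]
def crop(c,x0,y0,x1,y1,s,name,step=10):
    im=cv2.resize(c[0][y0:y1,x0:x1],None,fx=s,fy=s,interpolation=cv2.INTER_CUBIC)
    for x in range(-(-x0//step)*step,x1,step):
        cv2.line(im,((x-x0)*s,0),((x-x0)*s,6),(0,255,255),1); cv2.putText(im,str(x),((x-x0)*s,16),0,.35,(0,255,255),1)
    for y in range(-(-y0//step)*step,y1,step):
        cv2.line(im,(0,(y-y0)*s),(6,(y-y0)*s),(0,255,255),1); cv2.putText(im,str(y),(8,(y-y0)*s+4),0,.35,(0,255,255),1)
    cv2.imwrite("pics/"+name,im)
```

Run:
```python
from h import *
c=cam("top")
crop(c,204,165,384,285,4,"a.png"); crop(c,400,200,480,280,7,"b.png")
```

```text
(no output)
```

View pics/a.png

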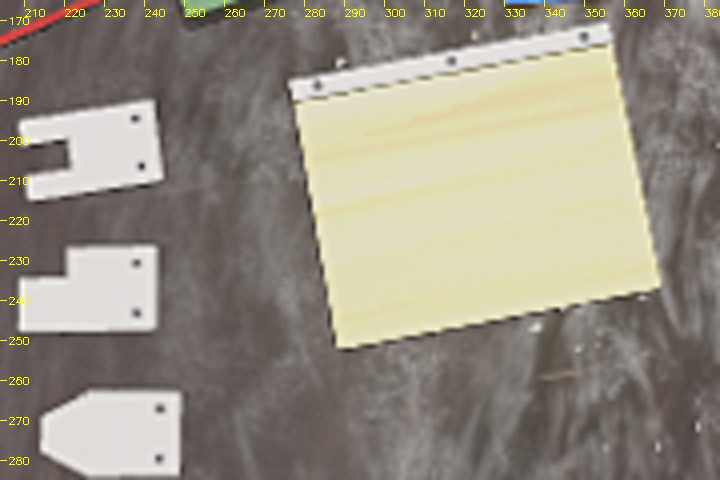

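View pics/b.png

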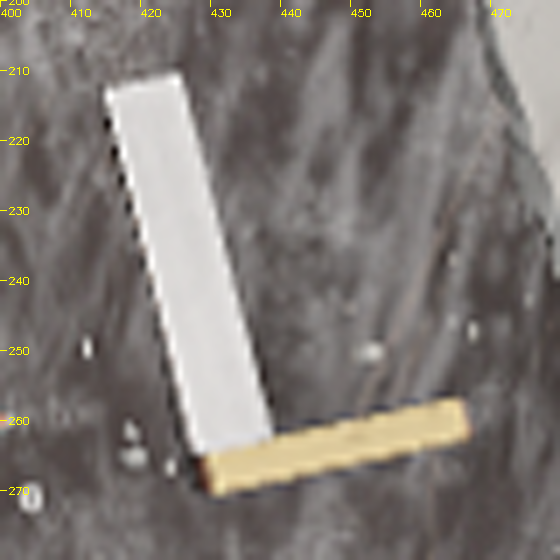

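Run:
```python
from h import *
c=cam("top"); np.set_printoptions(precision=4,suppress=True)
ang=lambda a:np.degrees(np.arctan2(a[1],a[0]))
b=w(c,[[249,263],[249,284],[214,277.5],[214,269.5],[226.5,262.75],[226,284.75]],.0075)
h=(b[0]+b[1])/2;t=(b[2]+b[3])/2
print(b,"blank c",(h+t)/2,"len",np.linalg.norm(t-h),np.linalg.norm(b[0]-b[1]),"yaw tip",ang(t-h),"heel normal",ang(b[0]-b[1])-90+180)
B=w(c,[[288.25,252.25],[369.25,237],[278,190.5],[357,175.75],[276.25,185],[356,170.75]],[.012,.012,.012,.012,.018,.018])
print(B,"board: near",np.linalg.norm(B[1]-B[0]),"side",np.linalg.norm(B[2]-B[0]),np.linalg.norm(B[3]-B[1]),"yaw",ang(B[0]-B[1])-90,ang(B[2]-B[3])-90,ang(B[4]-B[5])-90)
S=w(c,[[430,270.7],[429.3,265.4],[466.1,256.7],[466.9,262],[415.3,213.1],[425.9,210.3]],[.018]*4+[.002]*2)
print(S,np.linalg.norm(S[0]-S[3]),np.linalg.norm(S[4]-S[5]),"ctr",S[:4].mean(0),"x dir",ang(S[0]-S[3]),ang(S[1]-S[2]),"-y dir",ang((S[4]+S[5])/2-S[:2].mean(0)))
```

```text
[[0.4447 0.2288 0.0075]
 [0.3847 0.2291 0.0075]
 [0.4057 0.3304 0.0075]
 [0.4286 0.3305 0.0075]
 [0.4471 0.2942 0.0075]
 [0.3842 0.2956 0.0075]] blank c [0.4159 0.2797 0.0075] len 0.10150576925403669 0.060014648020784045 yaw tip 88.62346356792072 heel normal 89.65598000978414
[[ 0.4725  0.1142  0.012 ]
 [ 0.51   -0.1222  0.012 ]
 [ 0.6547  0.1415  0.012 ]
 [ 0.6928 -0.0937  0.012 ]
 [ 0.6702  0.1458  0.018 ]
 [ 0.7067 -0.0907  0.018 ]] board: near 0.23930139019604843 side 0.18416505824871732 0.18506146229841008 yaw 8.996931272728872 9.213891972507923 8.786598844872586
[[ 0.4074 -0.2928  0.018 ]
 [ 0.4226 -0.2917  0.018 ]
 [ 0.4439 -0.4012  0.018 ]
 [ 0.4286 -0.4025  0.018 ]
 [ 0.5774 -0.2636  0.002 ]
 [ 0.5849 -0.2959  0.002 ]] 0.11168498973892134 0.033146259933578295 ctr [ 0.4256 -0.347   0.018 ] x dir 100.94729276799892 101.03156273572574 -y dir 4.3082519433217135
```

Create d.py:
```python
# usage: d.py x y z yaw -> shift in tool axes from the present measured pose
import sys
from h import *
from scipy.spatial.transform import Rotation as R
g=[float(a) for a in sys.argv[1:]]; o=env.get_obs()
r=R.from_euler('xyz',o['tool_rot'],degrees=True)
print(np.round(r.inv().apply(np.array(g[:3])-o['tool_pos']),4), "turn",round((o['tool_rot'][2]-g[3]+180)%360-180,2), "q",np.round(o['qpos'],0))
```

```bash
python3 d.py .52 -.3 .2 50; python3 d.py .416 .275 .1 89
```

```text
[ 0.3935 -0.1962  0.0391] turn -30.93 q [72. 18. -4. 83.  1. 79. -3.]
[ 0.4831 -0.7735  0.1397] turn -69.93 q [72. 18. -4. 83.  1. 79. -3.]
```

Careful with the scale: turns go in shares of 90 degrees. That gives: -31 degrees is -0.3444.

>>> step_hand(steps=[[0.3935,-0.1962,0.0391,-0.3444,0.087],[0.3935,-0.1962,0.0391,-0.3444,0.087],[0.3935,-0.1962,0.0391,-0.3444,0.087],[0.3935,-0.1962,0.0391,-0.3444,0.087],[0.3935,-0.1962,0.0391,-0.3444,0.087],[0.3935,-0.1962,0.0391,-0.3444,0.087],[0.3935,-0.1962,0.0391,-0.3444,0.087],[0.3935,-0.1962,0.0391,-0.3444,0.087]], squeeze=40)

```text
time_s: 0.87
tool_pos: [0.4457, -0.3756, 0.2099]
tool_rot: [180.0, 0.0, 50.1]
force: [1.9, -0.7, -0.4]
grip_width: 0.0871
grasp_force: 0.0
```

```bash
python3 d.py .52 .0 .18 70;  python3 d.py .416 .275 .12 89
```

```text
[ 0.3357 -0.1842  0.0298] turn -19.94 q [ 54.  12. -19.  95.   4.  74.  -6.]
[ 0.4798 -0.4405  0.0897] turn -38.94 q [ 54.  12. -19.  95.   4.  74.  -6.]
```

Scaled: -39 degrees is -0.4333.

>>> step_hand(steps=[[0.336,-0.184,0.03,-0.4333,0.087],[0.336,-0.184,0.03,-0.4333,0.087],[0.336,-0.184,0.03,-0.4333,0.087],[0.336,-0.184,0.03,-0.4333,0.087],[0.336,-0.184,0.03,-0.4333,0.087],[0.336,-0.184,0.03,-0.4333,0.087],[0.336,-0.184,0.03,-0.4333,0.087],[0.336,-0.184,0.03,-0.4333,0.087]])

```text
time_s: 1.53
tool_pos: [0.5093, -0.0495, 0.184]
tool_rot: [180.0, 0.0, 89.1]
force: [1.1, -1.5, -0.5]
grip_width: 0.087
grasp_force: 0.0
```

```bash
python3 d.py .416 .275 .12 89
```

```text
[ 0.3229 -0.0987  0.0637] turn 0.06 q [ 37.   6. -37. 106.   4.  70.  -1.]
```

>>> step_hand(steps=[[0.323,-0.099,0.064,0,0.087],[0.323,-0.099,0.064,0,0.087],[0.323,-0.099,0.064,0,0.087],[0.323,-0.099,0.064,0,0.087],[0.323,-0.099,0.064,0,0.087],[0.323,-0.099,0.064,0,0.087],[0.323,-0.099,0.064,0,0.087],[0.323,-0.099,0.064,0,0.087]])

```text
time_s: 2.2
tool_pos: [0.4179, 0.2648, 0.1219]
tool_rot: [179.9, 0.0, 89.0]
force: [1.3, 0.5, -0.2]
grip_width: 0.0868
grasp_force: 0.0
```

```bash
python3 d.py .416 .275 .12 89
```

```text
[ 0.0102 -0.002   0.0019] turn 0.04 q [ 14.  10. -53. 112.   9.  63. -44.]
```

>>> step_hand(steps=[[0.01,-0.002,0.05,0,0.087],[0.01,-0.002,0.09,0,0.087],[0.01,-0.002,0.103,0,0.087],[0.01,-0.002,0.103,0,0.087],[0.01,-0.002,0.103,0,0.087]])

```text
time_s: 2.62
tool_pos: [0.4163, 0.2742, 0.0187]
tool_rot: [-179.9, -0.0, 89.2]
force: [0.2, -0.5, -0.6]
grip_width: 0.0871
grasp_force: 0.0
```

>>> step_hand(steps=[[0,0,0,0,0.05],[0,0,0,0,0.05],[0,0,0,0,0.05],[0,0,0,0,0.05],[0,0,0,0,0.05],[0,0,0,0,0.05]], squeeze=40)

```text
time_s: 3.12
tool_pos: [0.4169, 0.2731, 0.019]
tool_rot: [180.0, 0.0, 89.1]
force: [0.3, -0.4, -0.1]
grip_width: 0.059
grasp_force: 40.0
```

>>> step_hand(steps=[[0,0,-0.04,0,0.05],[0,0,-0.08,0,0.05],[0,0,-0.08,0,0.05]])

```text
time_s: 3.37
tool_pos: [0.4202, 0.2765, 0.1051]
tool_rot: [179.4, -0.3, 89.1]
force: [2.0, 1.3, -1.6]
grip_width: 0.0589
grasp_force: 40.0
```

```bash
python3 d.py .595 .037 .09 9
```

```text
[-0.2368  0.1784  0.0157] turn 80.09 q [ 13.  12. -53. 112.  12.  61. -47.]
```

Scaled: 80 degrees is 0.8889.

>>> step_hand(steps=[[-0.237,0.178,0.01,0.8889,0.05],[-0.237,0.178,0.01,0.8889,0.05],[-0.237,0.178,0.01,0.8889,0.05],[-0.237,0.178,0.01,0.8889,0.05],[-0.237,0.178,0.01,0.8889,0.05],[-0.237,0.178,0.01,0.8889,0.05],[-0.237,0.178,0.01,0.8889,0.05],[-0.237,0.178,0.01,0.8889,0.05]])

```text
time_s: 4.03
tool_pos: [0.5947, 0.0231, 0.088]
tool_rot: [179.7, 0.0, 30.8]
force: [0.0, -2.1, -1.3]
grip_width: 0.0592
grasp_force: 40.0
```

```bash
python3 d.py .595 .037 .09 9
```

```text
[ 0.0073 -0.0118 -0.002 ] turn 21.78 q [ 22.  22. -33. 100.  14.  62. -74.]
```

Scaled: 22 degrees is 0.2444.

>>> step_hand(steps=[[0.007,-0.012,0,0.2444,0.05],[0.007,-0.012,0,0.2444,0.05],[0.007,-0.012,0,0.2444,0.05],[0.007,-0.012,0,0.2444,0.05],[0.007,-0.012,0,0.2444,0.05],[0.007,-0.012,0,0.2444,0.05]])

```text
time_s: 4.53
tool_pos: [0.5903, 0.0473, 0.0887]
tool_rot: [180.0, 0.0, 9.9]
force: [0.1, 0.3, -1.0]
grip_width: 0.0591
grasp_force: 40.0
```

```bash
python3 d.py .595 .037 .036 9
```

Run:
```python
from h import *
c=cam("wrist"); print(c[3]); cv2.imwrite("pics/w1.png",c[0])
```

```text
[0.0028 0.0109 0.0527] turn 0.95 q [ 18.  21. -30. 101.  12.  62. -96.]
[[ 1.72840837e-01 -9.54975923e-01 -2.41136956e-01  6.56447467e-01]
 [-9.84949722e-01 -1.67655673e-01 -4.20192892e-02  5.91649067e-02]
 [-3.00569184e-04  2.44770427e-01 -9.69581017e-01  2.34007312e-01]
 [ 0.00000000e+00  0.00000000e+00  0.00000000e+00  1.00000000e+00]]
```

View pics/w1.png

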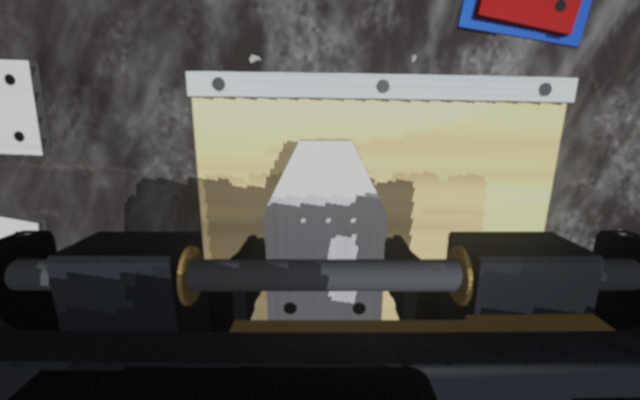

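Wrist view: the taper blank is held straight, tip edge (300..353,140). The fence's face runs from (192,97) to (576,102), with clear board between. I'll compute the fence's angle and distance from these.

Run:
```python
from h import *
c=cam("wrist"); f=w(c,[[192,97],[576,102]],.018); t=w(c,[[300,140],[353,140]],env.get_obs()['tool_pos'][2]-.019+.0075)
a=lambda v:np.degrees(np.arctan2(v[1],v[0]))-90
n=np.array([np.cos(np.radians(9)),np.sin(np.radians(9)),0]);print(f,t,a(f[0]-f[1]),a(t[0]-t[1]),np.linalg.norm(f[0]-f[1]),np.linalg.norm(t[0]-t[1]),(f.mean(0)-t.mean(0))@n, env.get_obs()['tool_pos'],env.get_obs()['tool_rot'])
```

```bash
python3 d.py .590 .037 .036 9
```

```text
[[ 0.65751354  0.14218097  0.018     ]
 [ 0.69596482 -0.0925221   0.018     ]] [[0.64681209 0.06888568 0.07729886]
 [0.65100302 0.04492536 0.07729886]] 9.304083295740341 9.921307570095848 0.2378319414761915 0.024324075981451983 0.022471167218667244 [0.59039286 0.04723846 0.08879886] [1.79992525e+02 1.20145846e-02 9.87657082e+00]
[-0.0021  0.01    0.0528] turn 0.88 q [ 18.  21. -30. 101.  12.  62. -96.]
```

Scaled: 0.8 degrees is 0.0089.

>>> step_hand(steps=[[0,0.008,0.03,0.0089,0.05],[0,0.008,0.054,0.0089,0.05],[0,0.008,0.054,0.0089,0.05],[0,0.008,0.054,0.0089,0.05]])

```text
time_s: 4.97
tool_pos: [0.5908, 0.0394, 0.0341]
tool_rot: [-180.0, 0.2, 9.0]
force: [-0.4, -0.3, -0.7]
grip_width: 0.0592
grasp_force: 40.0
```

>>> step_hand(steps=[[0.005,0,0.003,0,0.05],[0.01,0,0.003,0,0.05],[0.014,0,0.003,0,0.05],[0.017,0,0.003,0,0.05],[0.017,0,0.003,0,0.05]])

```text
time_s: 5.38
tool_pos: [0.61, 0.0426, 0.0327]
tool_rot: [-180.0, -0.1, 9.0]
force: [-0.1, -0.2, -1.6]
grip_width: 0.0594
grasp_force: 40.0
```

>>> step_hand(steps=[[0,0,0.0012,0,0.05],[0,0,0.0012,0,0.05]])

```text
time_s: 5.55
tool_pos: [0.6085, 0.0422, 0.0306]
tool_rot: [180.0, 0.0, 9.0]
force: [0.5, 0.6, -1.8]
grip_width: 0.0592
grasp_force: 40.0
```

>>> step_hand(steps=[[0.002,0,0,0,0.05],[0.004,0,0,0,0.05],[0.004,0,0,0,0.05]])

```text
time_s: 5.8
tool_pos: [0.613, 0.0428, 0.0308]
tool_rot: [180.0, -0.0, 9.0]
force: [0.2, 0.1, -0.7]
grip_width: 0.0595
grasp_force: 40.0
```

>>> step_hand(steps=[[0.001,0,0,0,0.05],[0.002,0,0,0,0.05],[0.002,0,0,0,0.05]])

```text
time_s: 6.05
tool_pos: [0.6134, 0.0429, 0.0303]
tool_rot: [180.0, 0.2, 9.0]
force: [-3.5, -0.3, 0.3]
grip_width: 0.0591
grasp_force: 40.0
```

>>> step_hand(steps=[[0.001,0,0,0,0.05],[0.002,0,0,0,0.05],[0.002,0,0,0,0.05]], squeeze=15)

```text
time_s: 6.3
tool_pos: [0.6135, 0.0429, 0.0301]
tool_rot: [180.0, 0.4, 9.0]
force: [-9.3, -1.4, 4.7]
grip_width: 0.0599
grasp_force: 15.0
```

>>> step_hand(steps=[[0,0,0,0,0.05],[0,0,0,0,0.075],[0,0,0,0,0.075],[0,0,0,0,0.075],[0,0,0,0,0.075]])

```text
time_s: 6.72
tool_pos: [0.6175, 0.0436, 0.0312]
tool_rot: [180.0, -0.1, 9.0]
force: [-0.0, 0.5, -0.4]
grip_width: 0.0732
grasp_force: 0.0
```

>>> step_hand(steps=[[0,0,-0.04,0,0.075],[0,0,-0.08,0,0.075],[0,0,-0.12,0,0.075],[0,0,-0.12,0,0.075]])

```text
time_s: 7.05
tool_pos: [0.6222, 0.0446, 0.1603]
tool_rot: [179.9, -0.9, 9.0]
force: [1.3, -0.6, 0.4]
grip_width: 0.0751
grasp_force: 0.0
```

```bash
python3 d.py .6 -.1 .15 -20; python3 d.py .43 -.34 .1 -79
```

Run:
```python
from h import *
c=cam("wrist"); cv2.imwrite("pics/w2.png",c[0])
```

```text
[-0.0446  0.1394  0.0098] turn 28.98 q [ 18.  20. -30.  93.  11.  69. -95.]
[-0.2508  0.3498  0.0569] turn 87.98 q [ 18.  20. -30.  93.  11.  69. -95.]
```

View pics/w2.png

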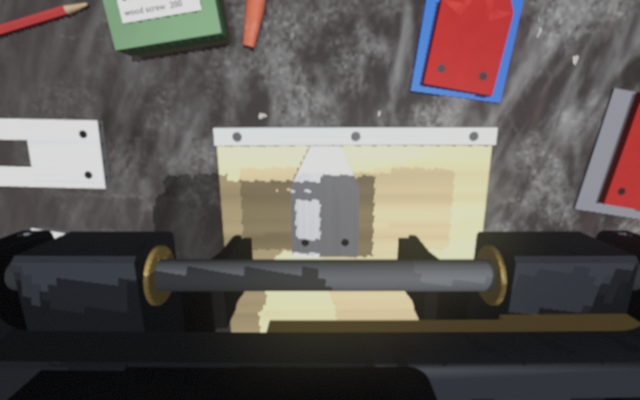

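The blank sits with its tip at the fence (row 145). Its heel edge runs from (291,255) to (358,255). Next is the square.

Run:
```python
from h import *
c=cam("wrist"); p=w(c,[[291,255],[358,255],[308,146],[349,146]],.0195); print(p)
v=p[0]-p[1];print(np.degrees(np.arctan2(v[1],v[0]))-90,np.linalg.norm(v),np.linalg.norm(p[2:].mean(0)-p[:2].mean(0)))
```

```text
[[0.56945545 0.06683332 0.0195    ]
 [0.57883796 0.0073357  0.0195    ]
 [0.667383   0.06571897 0.0195    ]
 [0.67270851 0.03202999 0.0195    ]]
8.961485596412572 0.06023286963959261 0.09662107381446809
```

>>> step_hand(steps=[[-0.05,0.14,0,-1,0.06],[-0.05,0.14,0,-1,0.06],[-0.05,0.14,0,-1,0.06],[-0.05,0.14,0,-1,0.06],[-0.05,0.14,0,-1,0.06],[-0.05,0.14,0,-1,0.06],[-0.05,0.14,0,-1,0.06],[-0.05,0.14,0,-1,0.06]])

```text
time_s: 7.82
tool_pos: [0.588, -0.103, 0.1488]
tool_rot: [-179.8, 0.0, 65.2]
force: [0.6, 0.5, -0.2]
grip_width: 0.0602
grasp_force: 0.0
```

```bash
python3 d.py .425 -.342 .12 101
```

```text
[-0.2853 -0.0478  0.029 ] turn -35.76 q [ 37.  19. -35.  96.  11.  68. -26.]
```

Scaled: -36 degrees is -0.4.

>>> step_hand(steps=[[-0.285,-0.048,0.029,-0.4,0.06],[-0.285,-0.048,0.029,-0.4,0.06],[-0.285,-0.048,0.029,-0.4,0.06],[-0.285,-0.048,0.029,-0.4,0.06],[-0.285,-0.048,0.029,-0.4,0.06],[-0.285,-0.048,0.029,-0.4,0.06],[-0.285,-0.048,0.029,-0.4,0.06],[-0.285,-0.048,0.029,-0.4,0.06]])

```text
time_s: 8.48
tool_pos: [0.4189, -0.3456, 0.1193]
tool_rot: [-179.7, -0.0, 100.5]
force: [-1.0, -1.0, -0.4]
grip_width: 0.0603
grasp_force: 0.0
```

```bash
python3 d.py .425 -.342 .07 101
```

Run:
```python
from h import *
c=cam("wrist"); cv2.imwrite("pics/w3.png",c[0])
```

```text
[0.0024 0.0068 0.0493] turn -0.47 q [ 65.  13. -31. 106.   8.  63.  41.]
```

View pics/w3.png

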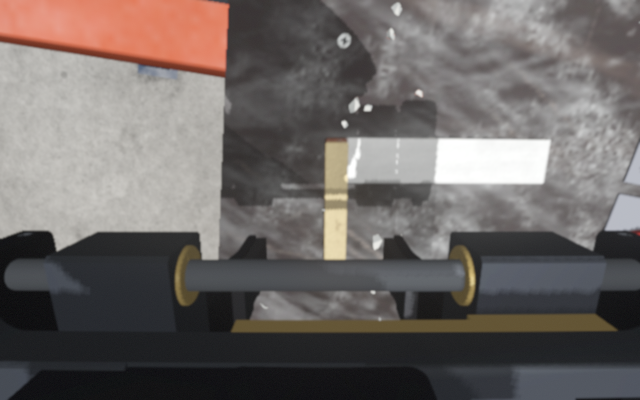

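The stock's end is at (325..347,140) and its length runs straight down to about row 258. The blade runs to the right, rows 139–184. I'll compute the grip point from this.

Run:
```python
from h import *
c=cam("wrist"); p=w(c,[[325.5,141],[347,140],[325,258],[347,258]],.018)
e=p[:2].mean(0); v=p[2:].mean(0)-e; u=-v/np.linalg.norm(v)
print(np.linalg.norm(p[0]-p[1]), "xdir",np.degrees(np.arctan2(u[1],u[0])),"grip x=5:",e-u*.053)
```

```bash
python3 d.py .425 -.342 .0285 101
```

```text
0.015516585959760612 xdir 100.71431675673837 grip x=5: [ 0.42627562 -0.34443091  0.018     ]
[0.0012 0.0055 0.0909] turn -0.55 q [ 65.  13. -32. 106.   8.  63.  41.]
```

Scaled: -0.4 degrees is -0.0044.

```bash
python3 d.py .4263 -.3438 .026 100.9
```

```text
[-0.0008  0.0065  0.0934] turn -0.45 q [ 65.  13. -32. 106.   8.  63.  41.]
```

>>> step_hand(steps=[[-0.001,0.007,0.04,-0.0044,0.04],[-0.001,0.007,0.075,-0.0044,0.04],[-0.001,0.007,0.0935,-0.0044,0.04],[-0.001,0.007,0.0935,-0.0044,0.04]])

```text
time_s: 8.92
tool_pos: [0.4291, -0.3359, 0.0228]
tool_rot: [-179.7, -0.5, 101.5]
force: [-2.1, 0.5, 0.1]
grip_width: 0.0432
grasp_force: 0.0
```

>>> step_hand(steps=[[0,0,0,0,0],[0,0,0,0,0],[0,0,0,0,0],[0,0,0,0,0],[0,0,0,0,0],[0,0,0,0,0]], squeeze=40)

```text
time_s: 9.42
tool_pos: [0.432, -0.341, 0.0296]
tool_rot: [180.0, 0.1, 101.3]
force: [-2.2, -0.7, 5.5]
grip_width: 0.0152
grasp_force: 40.0
```

>>> step_hand(steps=[[0,0,-0.03,0,0],[0,0,-0.06,0,0],[0,0,-0.1,0,0],[0,0,-0.1,0,0]])

```text
time_s: 9.75
tool_pos: [0.4362, -0.3425, 0.1359]
tool_rot: [179.5, 0.6, 101.3]
force: [2.3, -1.1, -1.0]
grip_width: 0.0153
grasp_force: 40.0
```

Run:
```python
from h import *
c=cam("scene"); o=env.get_obs(); q=px(c,[o['tool_pos']])[0]; x,y=map(int,q); print(q)
x0=max(0,x-90);y0=max(0,y-70); crop(c,x0,y0,min(640,x0+190),min(400,y0+140),4,"s1.png")
```

```text
[199.80359334 200.92785579]
```

View pics/s1.png

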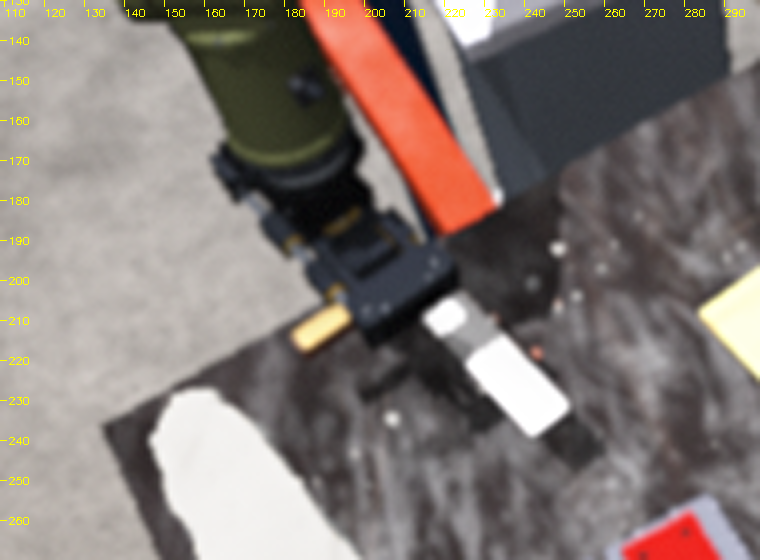

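The square is held level: stock at (190,212), blade running to (245,235), clear of everything. Now I'll carry it over the board.

```bash
python3 d.py .54 -.0083 .11 99
```

```text
[0.3066 0.1686 0.0214] turn 2.33 q [ 64.  13. -32. 104.   8.  64.  40.]
```

Scaled: 2.3 degrees is 0.0256.

>>> step_hand(steps=[[0.12,0.07,0.005,0.0256,0],[0.307,0.169,0.02,0.0256,0],[0.307,0.169,0.02,0.0256,0],[0.307,0.169,0.02,0.0256,0],[0.307,0.169,0.02,0.0256,0],[0.307,0.169,0.02,0.0256,0],[0.307,0.169,0.02,0.0256,0],[0.307,0.169,0.02,0.0256,0]])

```text
time_s: 10.47
tool_pos: [0.5313, -0.0209, 0.1081]
tool_rot: [-179.9, -0.0, 99.0]
force: [1.1, -0.1, -3.2]
grip_width: 0.0153
grasp_force: 40.0
```

>>> step_hand(steps=[[0,0,0,0,0],[0,0,0,0,0],[0,0,0,0,0]])

```text
time_s: 10.72
tool_pos: [0.5311, -0.0229, 0.1082]
tool_rot: [-179.9, -0.0, 99.1]
force: [0.4, -1.4, -2.2]
grip_width: 0.0154
grasp_force: 40.0
```

```bash
python3 d.py .54 -.0083 .05 99
```

Run:
```python
from h import *
c=cam("wrist"); cv2.imwrite("pics/w4.png",c[0])
```

```text
[0.013  0.0112 0.0582] turn 0.08 q [ 39.  15. -44. 108.  12.  62.  -0.]
```

View pics/w4.png

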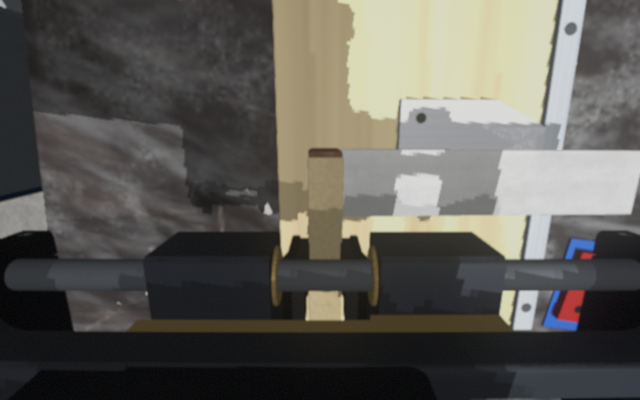

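The square is held with the blade at rows 149–214 and the stock face at column 343. The blank's visible heel corner is at (400,99). I'll compute the offsets.

Run:
```python
from h import *
c=cam("wrist"); o=env.get_obs(); t=o['tool_pos']
n=np.array([np.cos(np.radians(9)),np.sin(np.radians(9)),0]); yb=np.array([-n[1],n[0],0])
bl=w(c,[[343,149],[343,214],[500,149.5],[500,214]],t[2]-.020); co=w(c,[[400,99]],.0195)[0]
st=w(c,[[309,153],[343,153]],t[2]-.0116)
print("tcp",t@n,t@yb,"blade y",bl@yb,"x",bl@n,"width",np.linalg.norm(bl[0]-bl[1]),np.linalg.norm(bl[2]-bl[3]))
print("stock x",st@n,"blank left heel corner",co@n,co@yb)
```

```text
tcp 0.5208573500582059 -0.10741858335360216 blade y [-0.05257536 -0.08535021 -0.05273627 -0.08538767] x [0.53044968 0.53086806 0.60713785 0.61127399] width 0.03277752455291847 0.03291233739348086
stock x [0.51428618 0.53002562] blank left heel corner 0.5717270655524647 -0.02484061470832263
```

Scaled: 0.1 degrees is 0.0011.

>>> step_hand(steps=[[0.0075,0.03,0.01,0.0011,0],[0.0075,0.03,0.04,0.0011,0],[0.0075,0.03,0.055,0.0011,0],[0.0075,0.03,0.06,0.0011,0],[0.0075,0.03,0.06,0.0011,0],[0.0075,0.03,0.06,0.0011,0]])

```text
time_s: 11.32
tool_pos: [0.5605, -0.0118, 0.0497]
tool_rot: [180.0, 0.0, 98.8]
force: [0.4, 0.5, -1.2]
grip_width: 0.0153
grasp_force: 40.0
```

>>> step_hand(steps=[[0,0,0.002,0,0],[0,0,0.004,0,0],[0,0,0.004,0,0],[0,0,0.004,0,0]])

```text
time_s: 11.65
tool_pos: [0.5608, -0.0109, 0.0459]
tool_rot: [179.9, 0.0, 98.9]
force: [-0.5, 0.2, -0.7]
grip_width: 0.015
grasp_force: 39.9
```

>>> step_hand(steps=[[0,0,0.002,0,0],[0,0,0.003,0,0],[0,0,0.003,0,0],[0,0,0.003,0,0]])

```text
time_s: 11.98
tool_pos: [0.5608, -0.0107, 0.0426]
tool_rot: [180.0, 0.0, 98.9]
force: [-0.7, -0.2, 1.3]
grip_width: 0.0149
grasp_force: 39.8
```

>>> step_hand(steps=[[0,0,0.002,0,0],[0,0,0.002,0,0],[0,0,0.002,0,0]])

```text
time_s: 12.23
tool_pos: [0.5608, -0.0106, 0.0411]
tool_rot: [180.0, 0.0, 98.9]
force: [-1.8, 0.2, 6.2]
grip_width: 0.0153
grasp_force: 40.0
```

Run:
```python
from h import *
c=cam("wrist"); cv2.imwrite("pics/w5.png",c[0])
```

```text
(no output)
```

View pics/w5.png

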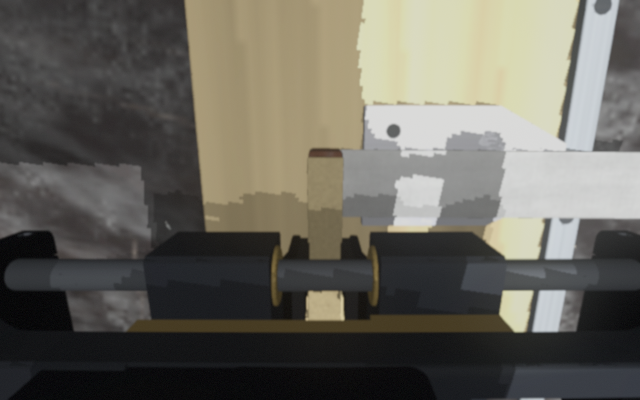

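The stock is on the board. A gap of about 22 px (11 mm) remains between the stock face (column 343) and the heel (column 365). I'll slide it forward.

>>> step_hand(steps=[[0,0.003,-0.001,0,0],[0,0.006,-0.001,0,0],[0,0.009,-0.001,0,0],[0,0.009,-0.001,0,0]])

```text
time_s: 12.62
tool_pos: [0.5699, -0.0091, 0.0412]
tool_rot: [180.0, -0.0, 98.9]
force: [-0.2, -0.5, 0.9]
grip_width: 0.0153
grasp_force: 39.9
```

>>> step_hand(steps=[[0,0.001,0,0,0],[0,0.002,0,0,0],[0,0.002,0,0,0]])

```text
time_s: 12.87
tool_pos: [0.5713, -0.0089, 0.0412]
tool_rot: [-180.0, -0.0, 98.9]
force: [-1.8, -0.5, 1.3]
grip_width: 0.0156
grasp_force: 39.9
```

>>> step_hand(steps=[[0,0.001,0,0,0],[0,0.002,0,0,0],[0,0.002,0,0,0]])

```text
time_s: 13.12
tool_pos: [0.5721, -0.0088, 0.0412]
tool_rot: [-179.8, 0.0, 98.9]
force: [-4.9, -0.6, 4.3]
grip_width: 0.0154
grasp_force: 40.0
```

>>> step_hand(steps=[[0,0.001,0,0,0],[0,0.003,0,0,0],[0,0.003,0,0,0],[0,0.003,0,0,0]])

```text
time_s: 13.45
tool_pos: [0.5725, -0.0089, 0.041]
tool_rot: [-179.5, 0.1, 98.9]
force: [-12.5, -2.0, 11.2]
grip_width: 0.0152
grasp_force: 40.0
```

```bash
python3 - <<'E'
from h import *
c=cam("top"); crop(c,270,160,390,260,6,"t2.png")
E
```

Run:
```python
from h import *
c=cam("wrist"); im=c[0][80:240,290:640]; cv2.imwrite("pics/w6.png",cv2.resize(im,None,fx=2.2,fy=2.2,interpolation=cv2.INTER_CUBIC))
```

```text
(no output)
```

View pics/w6.png

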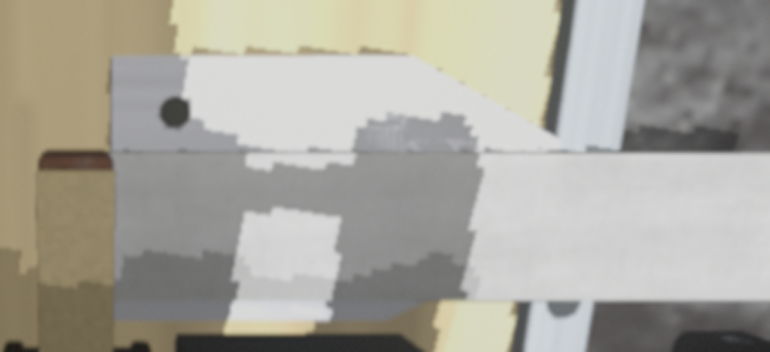

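The stock face and heel are flush at crop column 112. The blade (rows 152–300) lies within the blank's width (rows 55–320). Now I'll ease off the push, release and lift.

>>> step_hand(steps=[[0,-0.002,-0.0005,0,0],[0,-0.002,-0.0005,0,0]], squeeze=20)

```text
time_s: 13.72
tool_pos: [0.5725, -0.009, 0.041]
tool_rot: [-179.8, 0.0, 98.9]
force: [-5.2, -1.3, 0.7]
grip_width: 0.0156
grasp_force: 20.0
```

>>> step_hand(steps=[[0,0,0,0,0.03],[0,0,0,0,0.03],[0,0,0,0,0.03],[0,0,0,0,0.03]])

```text
time_s: 14.05
tool_pos: [0.5755, -0.0082, 0.0423]
tool_rot: [179.9, -0.0, 98.9]
force: [-0.2, -0.1, -1.0]
grip_width: 0.0284
grasp_force: 0.0
```

>>> step_hand(steps=[[0,0,-0.01,0,0.03],[0,0,-0.04,0,0.03],[0,0,-0.08,0,0.03],[0,0,-0.12,0,0.03],[0,0,-0.12,0,0.03]])

```text
time_s: 14.47
tool_pos: [0.5796, -0.0073, 0.1711]
tool_rot: [179.2, 0.2, 99.0]
force: [1.0, 1.0, 1.3]
grip_width: 0.0298
grasp_force: 0.0
```

>>> step_hand(steps=[[-0.08,-0.08,-0.03,0,0.03],[-0.24,-0.08,-0.03,0,0.03],[-0.24,-0.08,-0.03,0,0.03],[-0.24,-0.08,-0.03,0,0.03],[-0.24,-0.08,-0.03,0,0.03],[-0.24,-0.08,-0.03,0,0.03],[-0.24,-0.08,-0.03,0,0.03],[-0.24,-0.08,-0.03,0,0.03]])

```text
time_s: 15.13
tool_pos: [0.5315, -0.2639, 0.1925]
tool_rot: [180.0, 0.1, 98.5]
force: [-0.3, 0.4, 0.6]
grip_width: 0.0304
grasp_force: 0.0
```

Run:
```python
from h import *
c=cam("top"); crop(c,204,165,384,285,4,"t3.png")
```

```text
(no output)
```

View pics/t3.png

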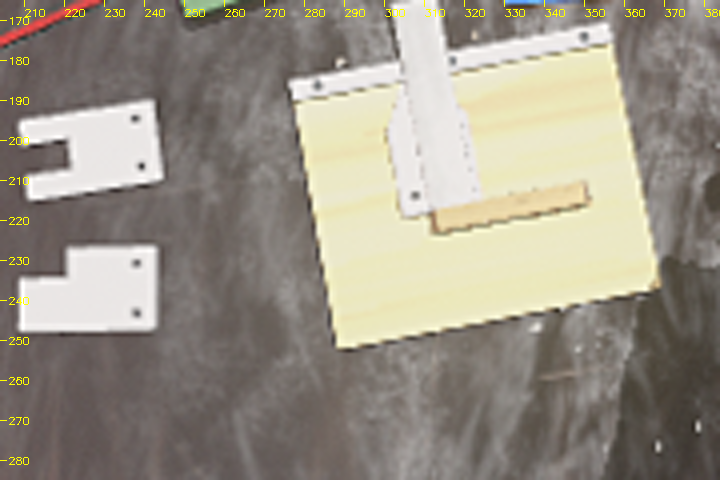

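The blank is against the fence, the square's stock is on its heel and the blade lies along the blank. The other two blanks haven't moved, so I'm handing in.

```bash
python3 -c "
from cell import env, viewer, workorder
print(workorder.sign_off())"
```

```text
the job is handed in; nothing more can be done
None
```

I handed the job in at about 15 s on the robot's clock: the taper blank lies flat with its tip against the fence, and the try square is released with its stock against the heel and the blade's full width on the blank; sign-off gave no verdict, and I viewed 11 pictures, one over the limit of 10.

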